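Knock out a mould insert and show it to the inspection camera

ROBOT

A 6-joint arm with a two-finger parallel gripper is mounted at the origin on a cart in front of the work surface, level with it; the furniture and walls round the work are solid. World frame = base frame: x ahead of the robot, y to its left, z up, the work surface at z = 0. Lengths are in mm, angles in rad, forces in N, time in s.
With the tool pointing down it reaches from about 400 to 825 mm from the base axis. Payload 7 kg.
Tool frame: the origin (TCP) lies midway between the tips of the shut fingers; the grasp point (between the pads) lies 19 mm behind it; z points along the fingers, y is the direction in which the jaws open and shut (so a half turn about z gives the same grasp; the last joint's range is limited). The gripper opens to 85 mm and grips with 20 to 120 N. Pads are 22 mm wide; open, the fingers measure 114 mm over their backs; the gripper's body (76 mm by 85 mm) begins 54 mm behind the grasp point. The pads swing forward as they close: fully open they stand 13 mm farther back than shut.
Start: joints at [1.481, 0.359, 0.012, 0, -1.224, -0.288], TCP at [248.998, 627.371, 231.302] pointing down, gripper open.
Joint ranges: [-3.07, 3.07], [-1.43, 2.12], [-1.02, 1.25], [-3.03, 1.67], [-3.05, -0], [-3.03, 3.03]. Speed limits (rad/s): [2.39, 2.39, 3.01, 3.14, 3.14, 3.14].

INTERFACE

Orientations are given as a unit quaternion [w, x, y, z].
In Python, from workcell import robot gives the robot as it stands. The module is installed in compiled form; this text tells all that it offers.
- The arm moves only by the tool send_rows, never from a script. Its arguments are lists of equal length, an entry for each row: "linear": the shift along the world's x, y, z in m, a list of three; "twist": the turn, a rotation vector about the world's x, y, z in degrees, a list of three. A call has 1 to 8 rows; each row shifts and turns the pose as measured when the row begins; what a row does not reach is not made up. A row lasts 1/10 s, in which the tool goes at most 50 mm and 8.59 degrees, less where a joint would pass 70% of its speed; a pose out of reach is approached as far as the arm can. A call is refused whole if a number of a shift passes 0.05 or a number of a turn 8.59, either way. A call with a gripper value outside its range is refused whole. "gripper" is the opening, from 0 (shut) to 1 (fully open), set as the call begins (left out, the last holds). The fingers move at their own pace and stop on an object; "squeeze" is the grip in N (left out, the last holds). Time passes only in rows, so rows that do not move let the fingers close. It gives the time, the measured TCP pose, the force and the opening at its end, in the units of the state.
- robot.get_obs(): the state, without advancing time (a new reading comes with each control period).
- robot.get_image(name): name is "scene" or "top" or "wrist"; returns (picture, depth): 420x560x3 uint8, red, green, blue; 420x560 float32, mm along the optical axis (not along the pixel's ray), 0 where there is no reading.
- robot.get_calibration(name): a dict with "fx", "fy", "cx", "cy" (pixels), "rvec" (rotation vector, rad) and "tvec" (3), from world to camera coordinates, as OpenCV has them; the wrist camera has in their place "tool_from_camera" (4x4, takes a point from camera to tool coordinates, whose origin is the TCP and whose axes are the flange's). Camera axes: x right, y down, z forward; pixel columns grow to the right and rows downward; lengths in mm; the calibration is good to about 2 mm. The wrist camera is an equidistant fisheye: a pixel r from the principal point sees the ray r / f radians off the axis. A picture is of the moment at which its call begins: read the wrist's pose just before it. get_calibration takes no time and is no camera call.
- robot.close_job(): hands the job in, once; it reports no verdict.
The state is a dict: "t": time; "q": joint angles; "qvel": joint speeds; "joint_torque": joint torques, N m; "position": TCP position; "ee_rot": TCP orientation; "wrist_force": force on the tool from outside, world axes, zero at the start; "moment": the same for the moment, N m; "width": opening from 0.0 (shut) to 1.0 (fully open).
Only numpy, scipy, OpenCV 4.12 (cv2) and the standard library are available. Lean on these libraries where they do the work, as an engineer would, in place of code of your own. Each camera call takes 0.05 s, during which the arm holds its last target.

TASK

Take the mallet by its handle and drive the fixture's knock-out pin fully down, so that the insert rises out of its pocket, then put the mallet back down on the bench. Pick the insert out and hold it upright in the air in front of the inspection camera: its narrow tongue end pointing straight at the lens, centred on the lens and 10 cm from it. Finish still holding it there, motionless; do not touch the camera or push the other things on the bench about.

Things in the scene. Friction and masses are not known exactly. Their poses are not given: they have to be found in the camera images.
- fixture: Knock-out fixture fixed to the bench: steel block 70 (x) x 150 (y) x 52 mm high. Origin: centre of its underside, z up. A pocket 26 (x) x 52 (y) mm, 40 mm deep, opens at the top at local (0, +35 mm); the knock-out pin stands at local (0, -45 mm). The platen under the pocket rises as far as the pin is driven down.
- knockout_pin (a joint): How far the knock-out pin has been driven down, in m: 0 = up (as it starts), 0.020 = fully down. It takes about 8 N, has a light spring inside, and stays where it is driven.
- pin_top (a point): Centre of the pin's flat top (steel cap 22 mm across). Starts 84 mm above the bench (32 mm above the block), ends 64 mm above it.
- insert: Aluminium mould insert, 0.12 kg, in the fixture's pocket (axes parallel, 1 mm play), flush with the block's top; 20 mm proud once the pin is down. From above: body 24 mm wide (x), y -25 to +11 mm, and a tongue 12 mm wide, y +11 to +25 mm; 40 mm high. Origin: underside, middle of the 50 mm length; z up, +y to the tongue. Grip the body across x, at y = -7 mm.
- insert_face (a point): Centre of the insert's tongue end face, at (0, +25, 20 mm) in the insert's frame.
- mallet: Mallet, 0.30 kg, nearly all in the head, standing on one face of its head, handle level. Head: upright cylinder 36 mm across, 70 mm high, white plastic faces, steel middle. Wooden handle along local -y at 35 mm height, 14 mm wide (x), 24 mm high (z), plain for y = -25 to -155 mm. Origin: centre of the head's lower face, which strikes the pin; z up.
- camera_stand: Inspection camera stand fixed to the bench: round foot 90 mm across; post 14 mm thick, 280 mm high, 28 mm behind the foot's centre (local +x). The camera, a grey box of 36 mm with a black lens barrel 30 mm across, is clamped to the post. Origin: centre of the foot's underside; z up; the lens looks level along local -x.
- lens (a point): Centre of the camera's front lens, 40 mm in front (-x) of the stand's axis, 170 to 230 mm above the bench. Axes as the stand's: the lens looks along -x.
- focus (a point): Point on the lens's line of sight 100 mm in front of it, where the insert's tongue end face shall be. Axes as the stand's: +x points to the lens, z up.
- tape_measure: Bystander: orange tape measure 32 x 77 x 58 mm. Origin under its centre.
- hex_key: Bystander: black hex key 36 x 88 x 6 mm. Origin under its centre.
- gauge_block: Bystander: plain steel block 25 x 50 x 25 mm. Origin under its centre.
- stone: Bystander: dressing stone stick 13 x 90 x 12 mm. Origin under its centre.
- file: Bystander: file with wooden handle 22 x 220 x 22 mm. Origin under its centre.
- screw_a: Bystander: short black cap screw on its head, 13 mm across, 33 mm high. Origin under its centre.
- screw_b: Bystander: longer black cap screw on its head, 13 mm across, 43 mm high. Origin under its centre.
There are look-alikes about, which are no part of the job. What is meant by the insert is not turquoise, and is the larger of those in its own colour.

How it is judged:
By the outcome, as a careful person would: the job done as asked, in the order asked, and still so for the second after the job is handed in, while the arm keeps its last pose, push and grip.
It also fails if it takes over 46 s, if anything falls off the work surface, if the arm or the gripper's body presses on something with over 40 N, if the wrist force passes 120 N, or if a joint passes its speed limit or range.

## Working session

There is one attempt and no reset: what is moved stays moved. The work goes in short steps, Python scripts to look and compute and a tool call to move; the robot and the scene stay as the last step left them, time stands still between calls to the robot, and variables do not carry over. Pictures are saved under pics/ and viewed, and the job is handed in when it is done.

Besides the shell and the picture viewer there is one more tool, called after "Call:" as name(argument=value, ...) on one line, values as JSON. send_rows: Moves the arm, as the interface text tells. Its arguments: {"type":"object","properties":{"linear":{"type":"array","items":{"type":"array","items":{"type":"number"}}},"twist":{"type":"array","items":{"type":"array","items":{"type":"number"}}},"gripper":{"type":"number"},"squeeze":{"type":"number"}},"required":["linear","twist"]}

```bash
mkdir -p pics
cat > h.py <<'E'
import numpy as np, cv2
from workcell import robot
def cal(n):
    c=robot.get_calibration(n); K=np.array([[c['fx'],0,c['cx']],[0,c['fy'],c['cy']],[0,0,1]])
    R=cv2.Rodrigues(np.array(c['rvec'],float))[0]; return K,R,np.array(c['tvec'],float).ravel()
def pts(n,d):
    K,R,t=cal(n); v,u=np.mgrid[0:d.shape[0],0:d.shape[1]]
    P=np.stack([(u-K[0,2])/K[0,0]*d,(v-K[1,2])/K[1,1]*d,d],-1)
    return (P-t)@R   # world
def ray(n,u,v,z):
    K,R,t=cal(n); C=-R.T@t; r=R.T@np.array([(u-K[0,2])/K[0,0],(v-K[1,2])/K[1,1],1.]); return C+r*(z-C[2])/r[2]
def proj(n,X):
    K,R,t=cal(n); p=K@(R@np.array(X,float)+t); return p[:2]/p[2]
E
python3 - <<'E'
from h import *
for n in ['scene','top','wrist']:
    im,d=robot.get_image(n); cv2.imwrite(f'pics/{n}0.png',im[...,::-1]); np.save(f'{n}0.npy',d); np.save(f'{n}0i.npy',im)
    print(n,robot.get_calibration(n))
print(robot.get_obs())
E
```

```text
scene {'fx': 415.70165619790936, 'fy': 415.70165619790936, 'cx': 274.830240328895, 'cy': 215.45328154362807, 'rvec': array([ 1.98439706, -1.28709254,  0.55579628]), 'tvec': array([-387.32751283,  377.52803454,  760.51384571])}
top {'fx': 437.2018834356004, 'fy': 437.2018834356004, 'cx': 275.74945644631106, 'cy': 204.04540733641747, 'rvec': array([ 2.19881975, -2.18470439,  0.09114298]), 'tvec': array([-178.44651846,  548.00100355, 1018.19064849])}
wrist {'fx': 325.19226210127806, 'fy': 325.19226210127806, 'cx': 279.5018174021416, 'cy': 211.75719686451166, 'tool_from_camera': array([[ 1.20906740e-03, -9.46834504e-01, -3.21718761e-01,
         8.39077771e+01],
       [ 9.99999210e-01,  1.03424314e-03,  7.14317540e-04,
        -6.65489231e-01],
       [-3.43605072e-04, -3.21719370e-01,  9.46835006e-01,
        -1.40766899e+02],
       [ 0.00000000e+00,  0.00000000e+00,  0.00000000e+00,
         1.00000000e+00]])}
{'t': 0.15, 'q': array([ 1.48111340e+00,  3.59182153e-01,  1.12794298e-02, -2.42473817e-04,
       -1.22410441e+00, -2.88090369e-01]), 'qvel': array([ 0.00119642, -0.00229577,  0.00380261,  0.00215577,  0.00101206,
       -0.00116683]), 'joint_torque': array([-3.06748407e-03, -5.83874702e+01,  2.93649745e+01,  6.94055155e+00,
       -4.29356791e-03, -3.06864059e-06]), 'position': array([248.87586583, 627.05542902, 230.61150416]), 'ee_rot': array([ 6.13716768e-04,  9.82205957e-01, -1.87805958e-01, -5.34783443e-05]), 'wrist_force': array([-0.62101617, -0.49992761,  0.1071571 ]), 'moment': array([ 0.04491289,  0.01289304, -0.06078305]), 'width': 1.0002306502490497}
```

View pics/top0.png

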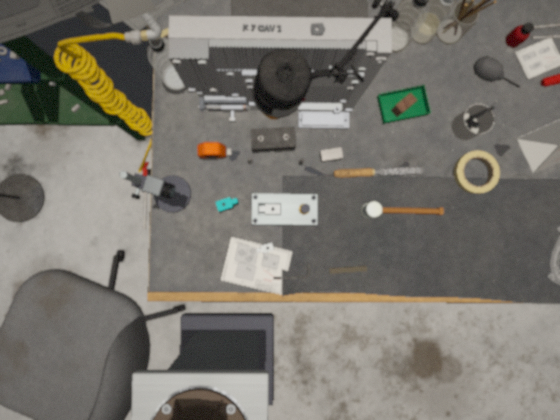

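View pics/scene0.png

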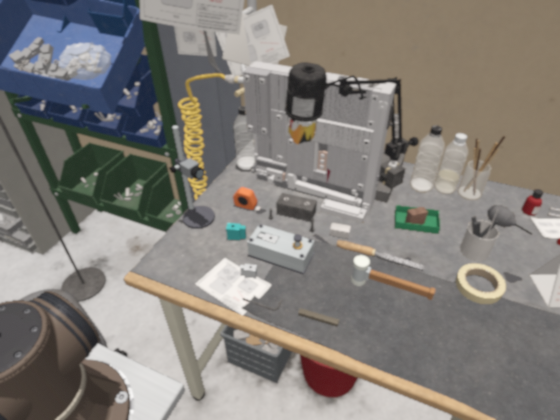

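View pics/wrist0.png

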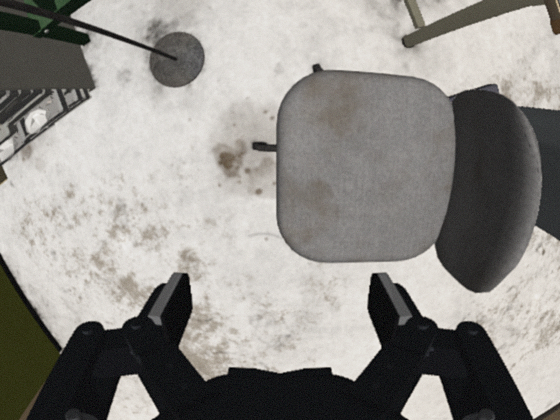

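Run:
```python
from h import *
im=np.load('top0i.npy');d=np.load('top0.npy')
cv2.imwrite('pics/tz.png',cv2.resize(im[140:300,115:315,::-1],None,fx=4,fy=3.7,interpolation=cv2.INTER_CUBIC)[:600])
im2=np.load('scene0i.npy')
cv2.imwrite('pics/sz.png',cv2.resize(im2[120:300,170:440,::-1],None,fx=2.96,fy=2.96,interpolation=cv2.INTER_CUBIC))
P=pts('top',d)
for u,v in [(200,400),(330,250),(256,195),(316,195),(316,223),(252,223),(268,209),(304,209),(374,209),(410,211),(441,211),(152,186),(140,183),(226,204),(268,247),(175,193)]:
    print((u,v),P[v,u].round(0),d[v,u])
print(proj('top',[0,0,0]))
```

```text
(200, 400) [94. -2. 14.] 1011.3547
(330, 250) [ 441. -306.    1.] 1051.5616
(256, 195) [ 568. -129.   50.] 1010.1193
(316, 195) [ 568. -267.   53.] 1008.2001
(316, 223) [ 504. -267.   52.] 1005.0
(252, 223) [ 503. -120.   55.] 1000.44904
(268, 209) [ 535. -157.   51.] 1007.28033
(304, 209) [ 534. -237.   84.] 974.9242
(374, 209) [ 536. -397.   69.] 992.0255
(410, 211) [ 533. -487.   46.] 1015.9158
(441, 211) [ 534. -559.   46.] 1017.09973
(152, 186) [572.  73. 189.] 869.21423
(140, 183) [ 476. -162. 1056.] 0.0
(226, 204) [547. -59.  44.] 1013.2185
(268, 247) [ 448. -157.   33.] 1019.11053
(175, 193) [575.  67.  10.] 1047.7533
[199.12613047 439.35209694]
```

View pics/tz.png

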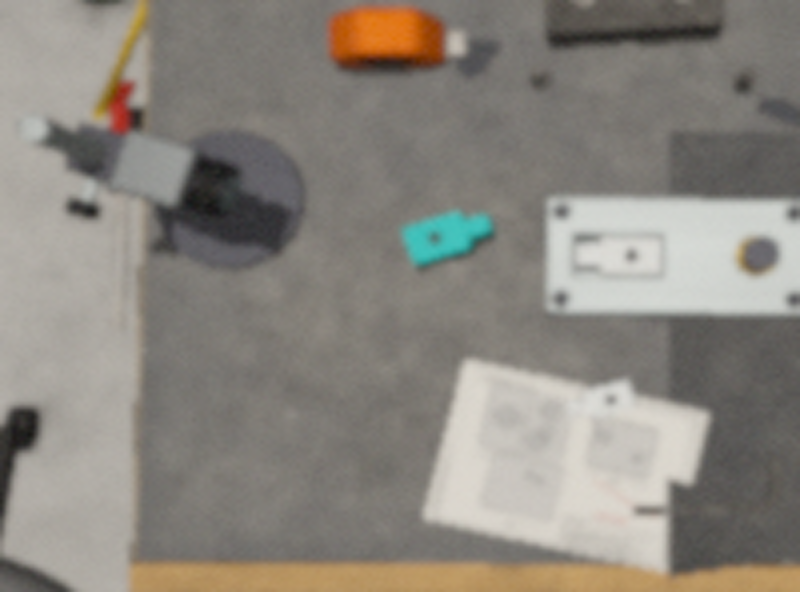

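View pics/sz.png

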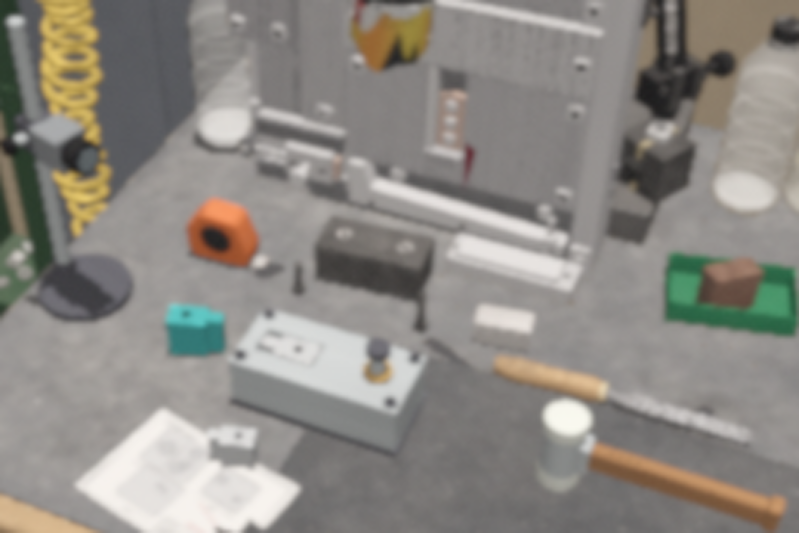

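Run:
```python
from h import *
for n in ['top','scene']:
    im=np.load(n+'0i.npy');d=np.load(n+'0.npy');P=pts(n,d); ok=d>0
    x,y,z=P[...,0],P[...,1],P[...,2]
    # obstacles
    m=ok&(x>150)&(x<560)&(y>-650)&(y<700)&(z>100)
    print(n,'obst')
    H=np.histogram2d(x[m],y[m],bins=[np.arange(150,600,50),np.arange(-650,750,100)])[0].astype(int); print(H)
    m=ok&(x>520)&(x<640)&(y>20)&(y<160)&(z>20)&(z<330)
    print('cam',m.sum(),[ (a,P[m&(z>a)&(z<=a+20)].mean(0).round(0), (m&(z>a)&(z<=a+20)).sum()) for a in range(20,320,20) if (m&(z>a)&(z<=a+20)).sum()])
    def rect(m,l):
        q=P[m][:,:2].astype(np.float32); r=cv2.minAreaRect(q); print(l,m.sum(),'c',np.round(r[0],1),'s',np.round(r[1],1),'a',round(r[2],2),'med',np.median(P[m],0).round(1))
    m=ok&(x>490)&(x<580)&(y>-285)&(y<-100)&(z>44)&(z<60); 
    k=cv2.morphologyEx(m.astype(np.uint8),cv2.MORPH_OPEN,np.ones((3,3)))>0
    rect(k,'fixture')
    rect(ok&(x>500)&(x<570)&(y>-270)&(y<-200)&(z>76)&(z<92),'pin')
    rect(ok&(x>490)&(x<590)&(y>-440)&(y<-360)&(z>60)&(z<80),'head')
    rect(ok&(x>490)&(x<590)&(y>-600)&(y<-425)&(z>36)&(z<58),'handle')
    m=ok&(x>525)&(x<620)&(y>30)&(y<105)&(z>2)&(z<14); rect(m,'foot')
    dd=np.zeros(d.shape)
```

```text
top obst
[[ 0  0  0  0  0  0  0  0  0  0  0  0  0]
 [ 0  0  0  0  0  0  0  0  0  0  0  0  0]
 [ 0  0  0  0  0  0  0  0  0  0  0  0  0]
 [ 0  0  0  0  0  0  0  0  0  0  0  0  0]
 [ 0  0  0  0  0  0  0  0  0  0  0  0  0]
 [ 0  0  0  0  0  0  0  0  0  0  0  0  0]
 [ 0  0  0  0  0  0  0  0  0  0  0  0  0]
 [ 0  0  0  0  0  0  6 17  0  0  0  0  0]]
cam 848 [(140, array([552.,  64., 160.]), np.int64(1)), (160, array([560.,  71., 175.]), np.int64(107)), (180, array([571.,  73., 188.]), np.int64(588)), (200, array([580.,  97., 211.]), np.int64(25)), (220, array([579.,  97., 231.]), np.int64(24)), (240, array([579.,  97., 250.]), np.int64(26)), (260, array([580.,  98., 273.]), np.int64(45)), (280, array([581., 102., 281.]), np.int64(32))]
fixture 1831 c [ 535.7 -193.8] s [ 69.5 147.9] a 0.3 med [ 535.3 -191.3   52.1]
pin 76 c [ 535.2 -238.4] s [18.9 18.8] a 45.38 med [ 535.2 -238.3   84.1]
head 203 c [ 535.5 -395.8] s [33.5 35. ] a 45.3 med [ 535.6 -395.1   69.5]
handle 372 c [ 534.6 -494.8] s [139.6  16.3] a 88.4 med [ 533.5 -497.4   46.1]
foot 782 c [573.2  67.7] s [74.4 92.8] a 89.77 med [
[... 831 characters left out ...]
 70., 172.]), np.int64(210)), (180, array([571.,  71., 187.]), np.int64(266)), (200, array([580.,  97., 210.]), np.int64(39)), (220, array([579.,  97., 230.]), np.int64(38)), (240, array([580.,  97., 250.]), np.int64(45)), (260, array([580.,  98., 272.]), np.int64(51)), (280, array([586.,  99., 280.]), np.int64(2))]
fixture 1273 c [ 536.3 -195.1] s [151.7  75.3] a 89.79 med [ 530.6 -195.1   51.7]
pin 61 c [ 536.9 -240.8] s [20.2 21.7] a 84.16 med [ 534.9 -241.1   83.3]
head 178 c [ 535.2 -398.3] s [34.7 35.1] a 75.88 med [ 533.3 -398.8   69.4]
handle 474 c [ 535.3 -495.4] s [140.9  19.4] a 89.02 med [ 531.5 -498.6   45. ]
foot 514 c [573.   67.2] s [74.1 89.2] a 89.02 med [568.1  66.1   9.5]
```

Run:
```python
from h import *
from scipy.optimize import least_squares
for n,(u0,v0,u1,v1) in {'top':(115,155,205,225),'scene':(160,120,230,235)}.items():
    im=np.load(n+'0i.npy');d=np.load(n+'0.npy');P=pts(n,d); ok=d>0
    cv2.imwrite(f'pics/cam_{n}.png',cv2.resize(im[v0:v1,u0:u1,::-1],None,fx=5 if n=='scene' else 8,fy=5 if n=='scene' else 8,interpolation=cv2.INTER_CUBIC))
    x,y,z=P[...,0],P[...,1],P[...,2]
    near=ok&(np.hypot(x-573,y-67)<55)&(z>4.5)&(z<14)
    q=P[near][:,:2].astype(np.float32); h=cv2.convexHull(q)[:,0]
    print(n,'foot encl',cv2.minEnclosingCircle(q), 'z',np.median(z[near]))
    f=least_squares(lambda p:np.hypot(h[:,0]-p[0],h[:,1]-p[1])-p[2],[573,67,45],loss='soft_l1'); print(f.x.round(1))
    m=ok&(x>530)&(x<620)&(y>30)&(y<130)&(z>140)&(z<200)
    g=im.max(-1)
    for nm,mm in (('light',m&(g>110)&(z>185 if n=='top' else True)),('dark',m&(g<70))):
        print(nm,mm.sum(),cv2.minAreaRect(P[mm][:,:2].astype(np.float32)),P[mm].min(0).round(),P[mm].max(0).round())
    post=ok&(np.hypot(x-580,y-97)<14)&(z>205)&(z<275); print('post',P[post].mean(0),P[post].min(0),P[post].max(0))
```

```text
top foot encl ((570.6331176757812, 70.12259674072266), 48.858306884765625) z 10.444991289850396
[570.1  71.7  47. ]
light 312 ((576.4390869140625, 85.12422943115234), (60.78923797607422, 33.40769577026367), 71.7575454711914) [555.  53. 185.] [597. 116. 193.]
dark 208 ((566.456298828125, 72.93556213378906), (79.69184112548828, 34.06256103515625), 88.77049255371094) [549.  33. 160.] [583. 113. 197.]
post [579.3934609   96.98022968 241.55057624] [574.24674581  94.19858711 208.13132055] [587.71701015 104.28691519 273.9209605 ]
scene foot encl ((570.1947021484375, 67.87828063964844), 52.054527282714844) z 9.557143730826095
[573.6  72.7  45. ]
light 191 ((573.1126098632812, 75.40299987792969), (82.71475982666016, 36.6759147644043), 79.45052337646484) [551.  33. 155.] [595. 117. 200.]
dark 98 ((557.9541015625, 74.5235824584961), (80.58116912841797, 25.984596252441406), 87.66996002197266) [546.  34. 158.] [573. 114. 190.]
post [579.54441488  97.09724926 240.74803046] [573.5976571   91.9569718  205.35982299] [588.69012788 106.48019276 274.77341156]
```

View pics/cam_top.png

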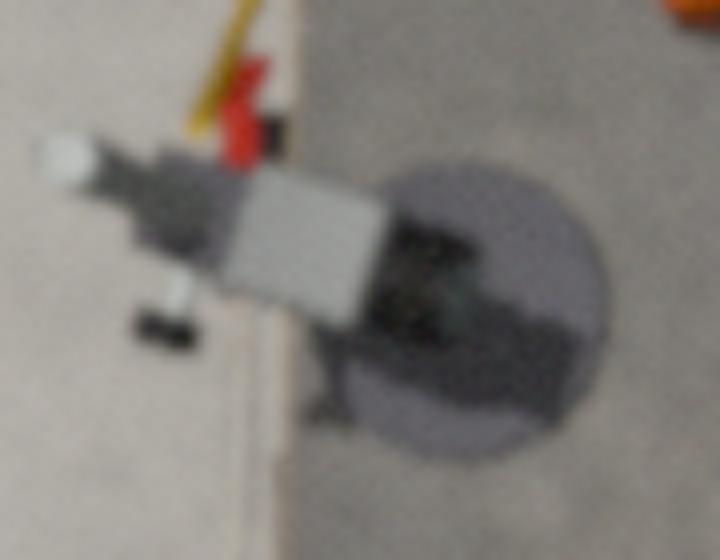

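View pics/cam_scene.png

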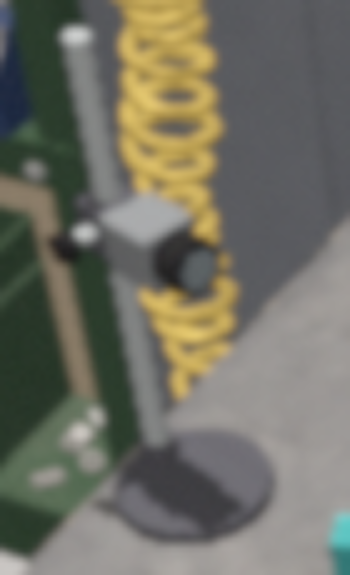

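Run:
```python
from h import *
d=np.load('top0.npy');P=pts('top',d)
q=P[180:192,147:158].reshape(-1,3);q=q[(q[:,2]>180)&(q[:,2]<200)]; zt=np.median(q[:,2]);print('top z',zt)
ds=np.load('scene0.npy');Ps=pts('scene',ds)
print('scene box top z',np.median(Ps[162:166,184:194,2]),Ps[162:166,184:194].reshape(-1,3)[::6].round(0))
c=[ray('top',115+(a+.5)/8-.5,155+(b+.5)/8-.5,zt) for a,b in [(265,165),(392,205),(358,325),(225,285)]]
for p in c: print(p.round(1))
for i,j in((1,0),(2,3)):
    e=c[j]-c[i];print('yaw',np.degrees(np.arctan2(e[1],e[0])),np.linalg.norm(e))
for i,j in((1,2),(0,3)):
    e=c[j]-c[i];print('perp',np.degrees(np.arctan2(e[1],e[0])),np.linalg.norm(e))
print('box c',np.mean(c,0))
print('foot',ray('top',174.3,193.7,10),'post top',ray('top',123.8,174.8,280), ray('scene',175,127,280))
print('lens px depth pt',Ps[172:177,197:202].reshape(-1,3)[::3].round(0))
for y in (26,28,30,32,34): 
    K,R,t=cal('scene');C=-R.T@t;r=R.T@np.array([(199.6-K[0,2])/K[0,0],(174-K[1,2])/K[1,1],1]);print((C+r*(y-C[1])/r[1]).round(1))
```

```text
top z 189.53631176867293
scene box top z 188.6363435834088 [[573.  84. 188.]
 [579.  70. 188.]
 [572.  77. 187.]
 [577.  63. 188.]
 [570.  70. 187.]
 [563.  77. 187.]
 [566.  61. 189.]]
[593.   82.4 189.5]
[583.2  50.6 189.5]
[553.2  58.3 189.5]
[563.   91.4 189.5]
yaw 72.881450443734 33.18738392965036
yaw 73.63983913213416 34.51928836107473
perp 165.6311565561067 30.972448278136543
perp 163.1679131580856 31.394077053903963
box c [573.11996231  70.68652391 189.53631177]
foot [573.04626355  68.21213199  10.        ] post top [581.18714115  99.26154365 280.        ] [581.35027821  97.26705759 280.        ]
lens px depth pt [[559.  38. 179.]
 [567.  35. 175.]
 [558.  34. 178.]
 [568.  33. 172.]
 [562.  35. 172.]
 [556.  37. 173.]
 [563.  33. 169.]
 [557.  35. 169.]
 [566.  33. 163.]]
[552.7  26.  180.7]
[555.3  28.  178.4]
[557.9  30.  176.2]
[560.5  32.  173.9]
[563.   34.  171.6]
```

Call:
send_rows(linear=[[0.016,-0.044,0.014],[0.016,-0.044,0.014],[0.016,-0.044,0.014],[0.016,-0.044,0.014],[0.016,-0.044,0.014],[0.016,-0.044,0],[0.016,-0.044,0],[0.016,-0.044,0]], twist=[[0,0,-8],[0,0,-8],[0,0,-8],[0,0,-8],[0,0,-8],[0,0,-8],[0,0,-8],[0,0,-8]], gripper=0.6)

```text
t: 0.95
position: [376.4, 265.7, 297.1]
ee_rot: [0.004, 0.721, -0.692, -0.002]
wrist_force: [1.4, -0.5, 0.3]
width: 0.601
```

Call:
send_rows(linear=[[0.02,-0.045,0],[0.02,-0.045,0],[0.016,-0.046,0],[0.0,-0.05,0],[0,-0.05,0],[0,-0.05,0],[0.005,-0.05,0],[0.008,-0.048,0]], twist=[[0,0,-2.3],[0,0,0],[0,0,0],[0,0,0],[0,0,0],[0,0,0],[0,0,0],[0,0,0]])

```text
t: 1.75
position: [442.7, -123.1, 298.4]
ee_rot: [-0.001, -0.706, 0.708, 0.002]
wrist_force: [2.0, 0.3, 0.6]
width: 0.602
```

Call:
send_rows(linear=[[0.018,-0.045,0],[0.018,-0.045,0],[0.018,-0.045,0],[0.018,-0.045,0],[0.014,-0.046,0],[0,-0.04,-0.02],[0,-0.03,-0.03],[0,0,0]], twist=[[0,0,0],[0,0,0],[0,0,0],[0,0,0],[0,0,0],[0,0,0],[0,0,0],[0,0,0]])

```text
t: 2.55
position: [527.7, -436.9, 243.4]
ee_rot: [-0.001, -0.704, 0.71, 0.003]
wrist_force: [-0.0, 0.0, -1.2]
width: 0.599
```

```bash
cat >> h.py <<'E'
from scipy.spatial.transform import Rotation as Ro
def wpose():
    o=robot.get_obs(); q=o['ee_rot']; T=np.eye(4); T[:3,:3]=Ro.from_quat([q[1],q[2],q[3],q[0]]).as_matrix(); T[:3,3]=o['position']
    return T@np.array(robot.get_calibration('wrist')['tool_from_camera'])
def wrays(T,uv):
    c=robot.get_calibration('wrist'); uv=np.atleast_2d(np.array(uv,float)); a=(uv-[c['cx'],c['cy']])/c['fx']; th=np.linalg.norm(a,axis=1)
    r=np.c_[a/np.maximum(th,1e-9)[:,None]*np.sin(th)[:,None],np.cos(th)]; return T[:3,3],r@T[:3,:3].T
def wplane(T,uv,z):
    C,r=wrays(T,uv); return C+r*((z-C[2])/r[:,2])[:,None]
def wpts(T,d):
    v,u=np.mgrid[0:d.shape[0],0:d.shape[1]]; C,r=wrays(T,np.c_[u.ravel(),v.ravel()])
    cz=r@T[:3,2]; return (C+r*(d.ravel()/cz)[:,None]).reshape(d.shape+(3,))
E
python3 - <<'E'
from h import *
T=wpose(); im,d=robot.get_image('wrist'); cv2.imwrite('pics/w1.png',im[...,::-1]); np.savez('w1',T=T,im=im,d=d)
P=wpts(T,d);x,y,z=np.moveaxis(P,-1,0)
m=(d>0)&(x>490)&(x<580)&(y<-425)&(y>-545)&(z>40)&(z<52)
q=P[m]; print(m.sum(),q.mean(0)); 
for a in range(-540,-420,20):
    s=q[(q[:,1]>a)&(q[:,1]<=a+20)]
    if len(s): print(a,len(s),s.min(0).round(1),s.max(0).round(1))
m=(d>0)&(np.hypot(x-535,y+396)<40)&(z>64)&(z<76);print('head',m.sum(),cv2.minAreaRect(P[m][:,:2].astype(np.float32)) if m.sum() else '')
E
```

```text
1470 [ 535.5238058  -486.16679486   44.06639222]
-540 242 [ 528.6 -539.5   40.1] [ 541.2 -520.4   47.1]
-520 257 [ 528.7 -519.5   40. ] [ 542.4 -500.3   47.4]
-500 257 [ 528.9 -499.7   40.2] [ 542.8 -480.1   47. ]
-480 244 [ 529.1 -479.8   40.1] [ 542.8 -460.1   47. ]
-460 229 [ 529.3 -459.9   40.1] [ 542.4 -440.    47.6]
-440 173 [ 529.5 -439.9   40. ] [ 542.7 -425.1   47. ]
head 857 ((536.3712158203125, -398.6381530761719), (35.004730224609375, 34.51962661743164), 33.757572174072266)
```

View pics/w1.png

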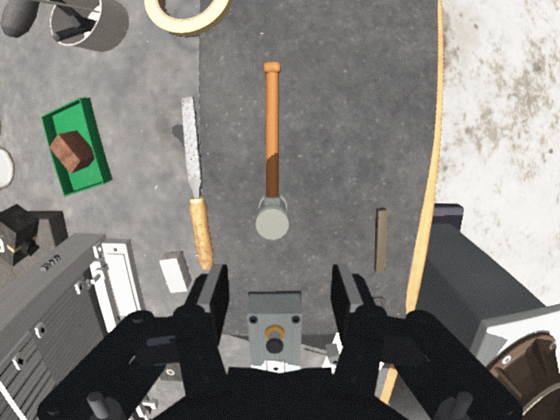

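Call:
send_rows(linear=[[0.004,-0.005,-0.045],[0.004,-0.004,-0.045],[0,0,-0.045],[0,0,-0.045],[0,0,0]], twist=[[0,0,0.4],[0,0,0],[0,0,0],[0,0,0],[0,0,0]], gripper=0.45)

```text
t: 3.1
position: [539.9, -444.2, 69.2]
ee_rot: [-0.001, 0.708, -0.707, 0.005]
wrist_force: [-0.3, 0.5, -0.5]
width: 0.451
```

Call:
send_rows(linear=[[-0.004,-0.001,-0.03],[0,0,-0.02],[0,0,0]], twist=[[0,0,0],[0,0,0],[0,0,0]])

```text
t: 3.4
position: [541.0, -445.5, 27.0]
ee_rot: [-0.001, 0.709, -0.705, 0.009]
wrist_force: [0.5, 0.2, -0.6]
width: 0.453
```

Run:
```python
from h import *
o=robot.get_obs();q=o['ee_rot'];print(o['position'],Ro.from_quat([*q[1:],q[0]]).as_matrix().round(4))
```

```text
[ 540.99372805 -445.53036705   27.03466537] [[ 0.0059 -0.9999  0.0152]
 [-0.9999 -0.0061 -0.0113]
 [ 0.0114 -0.0151 -0.9998]]
```

Call:
send_rows(linear=[[-0.005,0,-0.01],[0,0,0]], twist=[[0.65,0.87,0.3],[0,0,0]])

```text
t: 3.6
position: [538.7, -446.1, 22.3]
ee_rot: [-0.001, 0.712, -0.702, 0.002]
wrist_force: [-1.7, 0.5, -0.6]
width: 0.446
```

```bash
cat >> h.py <<'E'
def st():
    o=robot.get_obs();q=o['ee_rot'];M=Ro.from_quat([*q[1:],q[0]]).as_matrix();z=M[:,2]
    print('t',round(o['t'],2),'p',o['position'].round(1),'F',o['wrist_force'].round(1),'w',round(o['width'],3),'tilt-fix deg',np.degrees([z[1]*-1,z[0]]).round(2),'yaw x',np.degrees(np.arctan2(M[1,0],M[0,0])).round(2))
E
python3 -c "
from h import *
st()"
```

```text
t 3.6 p [ 538.7 -446.1   22.3] F [-1.7  0.5 -0.6] w 0.446 tilt-fix deg [0.13 0.23] yaw x -89.21
```

Call:
send_rows(linear=[[-0.003,0,-0.006],[0,0,-0.001],[0,0,0],[0,0,0]], twist=[[0.15,0.2,-0.5],[0,0,0],[0,0,0],[0,0,0]])

```text
t: 4.0
position: [537.7, -447.4, 19.4]
ee_rot: [-0.001, 0.709, -0.705, 0.003]
wrist_force: [-0.3, 0.4, 0.3]
width: 0.451
```

Call:
send_rows(linear=[[0,0,0],[0,0,0],[0,0,0],[0,0,0],[0,0,0]], twist=[[0,0,0],[0,0,0],[0,0,0],[0,0,0],[0,0,0]], gripper=0, squeeze=90)

```text
t: 4.5
position: [537.7, -447.5, 19.9]
ee_rot: [-0.001, 0.709, -0.705, 0.003]
wrist_force: [-0.1, -0.1, 1.6]
width: 0.146
```

Call:
send_rows(linear=[[0,0,0.03],[0,0,0.05],[0,0,0.04],[0,0,0],[0,0,0]], twist=[[0,0,0],[0,0,0],[0,0,0],[0,0,0],[0,0,0]])

```text
t: 5.0
position: [534.2, -445.3, 138.7]
ee_rot: [-0.0, 0.708, -0.706, -0.002]
wrist_force: [-1.1, -0.5, -3.9]
width: 0.149
```

Run:
```python
from h import *
st();T=wpose(); im,d=robot.get_image('wrist'); cv2.imwrite('pics/w2.png',im[...,::-1]);st()
im,d=robot.get_image('scene'); cv2.imwrite('pics/s2.png',cv2.resize(im[120:320,200:480,::-1],None,fx=2.8,fy=2.8))
```

```text
t 5.0 p [ 534.2 -445.3  138.7] F [-1.1 -0.5 -3.9] w 0.149 tilt-fix deg [-0.13 -0.11] yaw x -89.8
t 5.05 p [ 534.5 -445.7  139.1] F [ 0.3 -0.1 -2.8] w 0.147 tilt-fix deg [-0.08 -0.08] yaw x -89.78
```

View pics/w2.png

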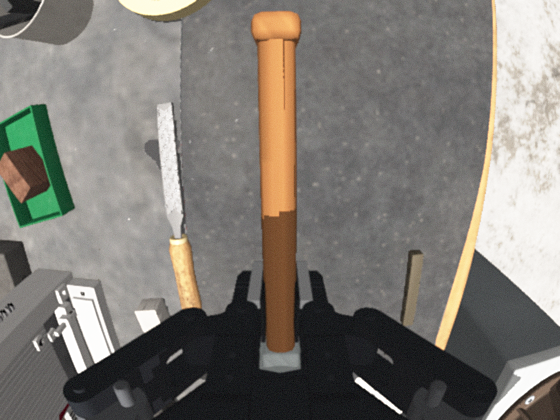

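View pics/s2.png

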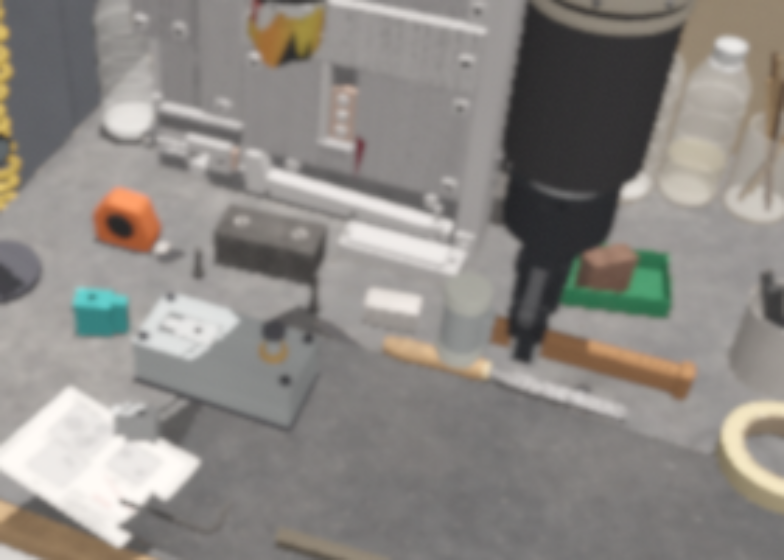

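Call:
send_rows(linear=[[0.001,0.04,0],[0.001,0.045,0],[0.001,0.04,0],[0,0.03,0],[0,0,0],[0,0,0]], twist=[[0,0,0],[0,0,0],[0,0,0],[0,0,0],[0,0,0],[0,0,0]])

```text
t: 5.7
position: [531.1, -284.5, 126.7]
ee_rot: [0.004, 0.707, -0.707, -0.009]
wrist_force: [-0.1, 0.1, -3.1]
width: 0.148
```

Run:
```python
from h import *
st()
im,d=robot.get_image('scene'); cv2.imwrite('pics/s3.png',cv2.resize(im[150:300,220:400,::-1],None,fx=4,fy=4))
P=pts('scene',d);x,y,z=np.moveaxis(P,-1,0)
m=(d>0)&(np.hypot(x-535,y+240)<35)&(z>175)&(z<200)
print(m.sum(),np.percentile(P[m],[2,50,98],axis=0) if m.sum() else '')
m=(d>0)&(np.hypot(x-535,y+240)<35)&(z>100)&(z<170)
print(m.sum(),np.percentile(P[m],[1,50,99],axis=0))
```

```text
t 5.7 p [ 531.1 -284.5  126.7] F [-0.1  0.1 -3.1] w 0.148 tilt-fix deg [-0.41 -1.07] yaw x -89.96
132 [[ 516.37961832 -251.63466423  175.1943871 ]
 [ 531.38972003 -237.17005842  177.00189607]
 [ 547.89572592 -221.33369901  178.92172171]]
328 [[ 513.46037498 -270.81128723  109.60144841]
 [ 519.71386108 -242.68499403  138.38450695]
 [ 531.00563012 -220.7935903   168.40648433]]
```

View pics/s3.png

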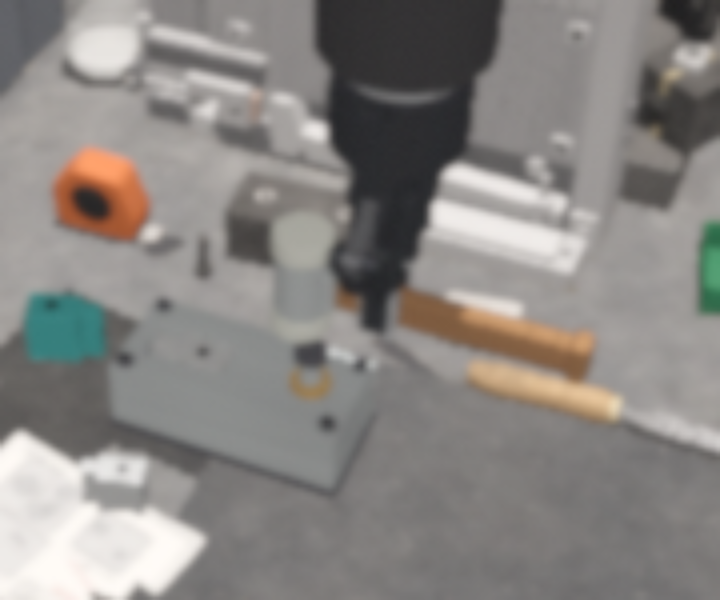

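Call:
send_rows(linear=[[0.005,-0.004,-0.008],[0,0,-0.004],[0,0,0]], twist=[[-0.4,-1.1,0],[0,0,0],[0,0,0]])

```text
t: 6.05
position: [535.1, -290.7, 112.2]
ee_rot: [-0.001, -0.706, 0.708, 0.001]
wrist_force: [-1.0, -0.1, -2.3]
width: 0.146
```

```bash
python3 -c "
from h import *
st()"
```

```text
t 6.05 p [ 535.1 -290.7  112.2] F [-1.  -0.1 -2.3] w 0.146 tilt-fix deg [-0.04 -0.16] yaw x -90.13
```

Call:
send_rows(linear=[[0,0.002,-0.008],[0,0,-0.01],[0,0,-0.01],[0,0,0]], twist=[[0,-0.1,0],[0,0,0],[0,0,0],[0,0,0]])

```text
t: 6.45
position: [535.6, -289.8, 83.6]
ee_rot: [0.0, -0.706, 0.708, -0.0]
wrist_force: [-0.7, 2.5, 1.3]
width: 0.145
```

```bash
python3 -c "
from h import *
st()"
```

```text
t 6.45 p [ 535.6 -289.8   83.6] F [-0.7  2.5  1.3] w 0.145 tilt-fix deg [-0.01  0.03] yaw x -90.2
```

Call:
send_rows(linear=[[0,0,-0.004],[0,0,-0.002],[0,0,0]], twist=[[0,0,0],[0,0,0],[0,0,0]])

```text
t: 6.75
position: [536.8, -291.8, 81.5]
ee_rot: [-0.0, -0.707, 0.707, -0.002]
wrist_force: [-1.9, 2.1, 3.0]
width: 0.142
```

Run:
```python
from h import *
st()
im,d=robot.get_image('scene'); cv2.imwrite('pics/s4.png',cv2.resize(im[150:300,220:400,::-1],None,fx=4,fy=4))
```

```text
t 6.75 p [ 536.8 -291.8   81.5] F [-1.9  2.1  3. ] w 0.142 tilt-fix deg [0.22 0.18] yaw x -90.03
```

View pics/s4.png

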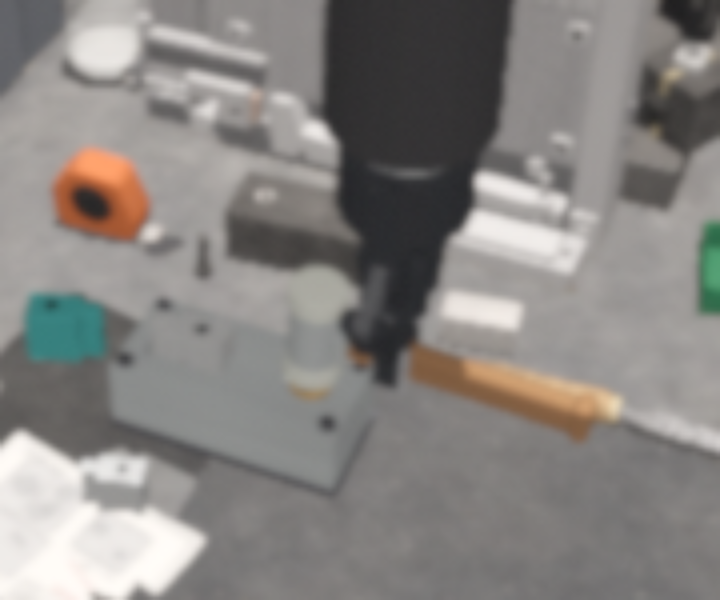

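Run:
```python
from h import *
im,d=robot.get_image('scene');P=pts('scene',d);x,y,z=np.moveaxis(P,-1,0)
m=(d>0)&(np.hypot(x-537,y+241)<22)&(z>122)&(z<150); q=P[m];print('head top',m.sum(),np.percentile(q,[2,50,98],axis=0).round(1))
m=(d>0)&(abs(x-536)<9)&(y>-178)&(y<-150)&(z>40)&(z<90); print('insert top',m.sum(),np.percentile(z[m],[5,25,50,75,95]).round(1))
A=np.c_[q[:,:2]-q[:,:2].mean(0),np.ones(len(q))];q2=q[q[:,2]>q[:,2].max()-8];print('plane',np.linalg.lstsq(A,q[:,2],rcond=None)[0])
m=(d>0)&(y<-310)&(y>-430)&(abs(x-536)<9)&(z>60)&(z<140)
for a in range(-430,-310,20):
    s=m&(y>a)&(y<a+20); print(a,s.sum(),np.percentile(z[s],90).round(1) if s.sum() else '')
```

```text
head top 174 [[ 521.  -260.6  122.9]
 [ 533.4 -245.6  133.1]
 [ 552.4 -229.3  136.1]]
insert top 64 [65.  70.2 71.4 72.3 74.5]
plane [1.54076712e-01 9.60045462e-02 1.32093428e+02]
-430 3 101.5
-410 101 105.1
-390 88 104.8
-370 88 106.0
-350 86 106.2
-330 84 107.9
```

Call:
send_rows(linear=[[0,0.002,-0.005],[0,0,-0.004],[0,0,-0.003]], twist=[[0,0,0],[0,0,0],[0,0,0]], squeeze=120)

```text
t: 7.15
position: [540.9, -294.0, 77.5]
ee_rot: [-0.0, 0.709, -0.706, 0.009]
wrist_force: [-7.7, 4.6, 21.9]
width: 0.141
```

Run:
```python
from h import *
st()
im,d=robot.get_image('scene');P=pts('scene',d);x,y,z=np.moveaxis(P,-1,0)
m=(d>0)&(abs(x-536)<9)&(y>-178)&(y<-150)&(z>40)&(z<90); print('insert top',m.sum(),np.percentile(z[m],[5,25,50,75,95]).round(1))
m=(d>0)&(y<-310)&(y>-430)&(abs(x-536)<9)&(z>60)&(z<140)
for a in range(-430,-310,20):
    s=m&(y>a)&(y<a+20); print(a,s.sum(),np.percentile(z[s],90).round(1) if s.sum() else '')
```

```text
t 7.15 p [ 540.9 -294.    77.5] F [-7.7  4.6 21.9] w 0.141 tilt-fix deg [0.7  0.71] yaw x -89.76
insert top 60 [67.9 70.8 71.6 72.5 74.4]
-430 5 91.3
-410 91 92.7
-390 83 94.4
-370 78 95.8
-350 78 99.3
-330 80 101.6
```

Call:
send_rows(linear=[[0,0,0.02],[0,0,0.04],[0,-0.03,0.02],[0,-0.05,0],[0,-0.04,0],[0,-0.02,0],[0,0,0]], twist=[[0,0.5,0],[0,0,0],[0,0,0],[0,0,0],[0,0,0],[0,0,0],[0,0,0]])

```text
t: 7.9
position: [541.6, -438.8, 156.6]
ee_rot: [0.003, 0.71, -0.704, 0.006]
wrist_force: [-0.0, 0.1, -2.6]
width: 0.142
```

Run:
```python
from h import *
st()
im,d=robot.get_image('scene');P=pts('scene',d);x,y,z=np.moveaxis(P,-1,0)
cv2.imwrite('pics/s5.png',cv2.resize(im[150:300,230:440,::-1],None,fx=3.7,fy=3.7))
p=robot.get_obs()['position'];m=(d>0)&(abs(x-p[0]+2)<9)&(y<p[1]-25)&(y>p[1]-110)&(z>60)&(z<180)
for a in range(int(p[1])-110,int(p[1])-20,15):
    s=m&(y>a)&(y<a+15); print(a,s.sum(),np.percentile(z[s],90).round(1) if s.sum() else '')
m=(d>0)&(abs(x-536)<9)&(y>-178)&(y<-150)&(z>40)&(z<90); print('insert top',m.sum(),np.percentile(z[m],[5,25,50,75,95]).round(1))
m=(d>0)&(np.hypot(x-536,y+240)<9)&(z>54)&(z<95); print('pin',m.sum(),np.percentile(z[m],[5,25,50,75,95]).round(1))
m=(d>0)&(abs(x-p[0])<40)&(abs(y-p[1]-48)<40)&(z>p[2]-40)&(z<p[2]+80);q=P[m];hi=q[q[:,2]>np.percentile(q[:,2],98)-10];print('head',np.percentile(q[:,2],[1,98]),hi.mean(0))
```

```text
t 7.9 p [ 541.6 -438.8  156.6] F [-0.   0.1 -2.6] w 0.142 tilt-fix deg [0.78 0.27] yaw x -89.57
-547 90 173.6
-532 86 174.5
-517 83 175.9
-502 85 178.1
-487 77 179.1
-472 40 178.9
insert top 63 [63.4 71.  71.8 72.6 73.7]
pin 33 [59.2 62.1 63.7 64.4 65.7]
head [145.25744533 227.1676464 ] [ 524.40367952 -425.07906977  229.13886002]
```

View pics/s5.png

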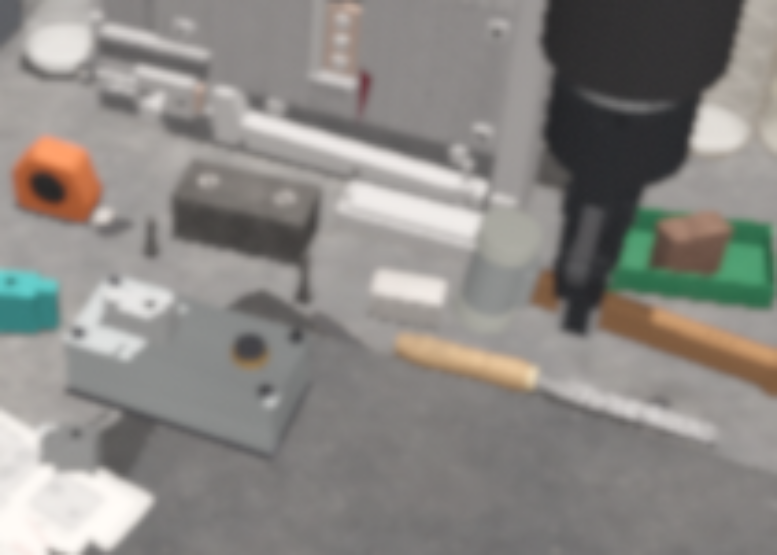

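Call:
send_rows(linear=[[-0.002,-0.004,-0.03],[-0.001,-0.003,-0.04],[0,0,-0.04],[0,0,-0.01],[0,0,0]], twist=[[-4.4,0.3,0],[0,0,0],[0,0,0],[0,0,0],[0,0,0]])

```text
t: 8.45
position: [538.5, -441.4, 32.4]
ee_rot: [0.033, 0.71, -0.703, 0.032]
wrist_force: [0.4, -0.9, -3.2]
width: 0.142
```

```bash
cat > ml.py <<'E'
from h import *
st()
im,d=robot.get_image('scene');P=pts('scene',d);x,y,z=np.moveaxis(P,-1,0)
p=robot.get_obs()['position'];m=(d>0)&(abs(x-p[0]+2)<9)&(y<p[1]-25)&(y>p[1]-100)&(z>p[2]-20)&(z<p[2]+60)
for a in range(int(p[1])-100,int(p[1])-20,15):
    s=m&(y>a)&(y<a+15); print(a,s.sum(),np.percentile(z[s],90).round(1) if s.sum() else '')
E
python3 ml.py
```

```text
t 8.45 p [ 538.5 -441.4   32.4] F [ 0.4 -0.9 -3.2] w 0.142 tilt-fix deg [5.27 0.01] yaw x -89.41
-541 68 56.4
-526 69 57.0
-511 68 58.2
-496 67 58.2
-481 65 59.2
-466 0
```

Call:
send_rows(linear=[[0,0,-0.006],[0,0,-0.003],[0,0,0]], twist=[[-2.5,0,0],[0,0,0],[0,0,0]])

```text
t: 8.8
position: [542.6, -442.6, 29.9]
ee_rot: [0.047, 0.709, -0.701, 0.052]
wrist_force: [-0.2, 0.3, -3.2]
width: 0.143
```

```bash
python3 ml.py
```

```text
t 8.8 p [ 542.6 -442.6   29.9] F [-0.2  0.3 -3.2] w 0.143 tilt-fix deg [7.99 0.44] yaw x -89.38
-542 69 59.2
-527 69 58.5
-512 68 58.2
-497 69 58.1
-482 62 58.5
-467 0
```

Level now. Lower until contact.

Call:
send_rows(linear=[[-0.003,0,-0.008],[0,0,-0.003],[0,0,0]], twist=[[0,0.3,0],[0,0,0],[0,0,0]])

```text
t: 9.15
position: [541.1, -443.9, 21.2]
ee_rot: [0.048, 0.709, -0.702, 0.052]
wrist_force: [0.4, 0.3, -3.0]
width: 0.143
```

```bash
python3 ml.py
```

```text
t 9.15 p [ 541.1 -443.9   21.2] F [ 0.4  0.3 -3. ] w 0.143 tilt-fix deg [8.04 0.38] yaw x -89.43
-543 90 50.2
-528 84 49.6
-513 88 49.6
-498 85 49.2
-483 75 49.6
-468 0
```

Call:
send_rows(linear=[[0,0,-0.004],[0,0,-0.001],[0,0,0]], twist=[[0,0,0],[0,0,0],[0,0,0]])

```text
t: 9.5
position: [542.1, -445.7, 20.0]
ee_rot: [0.048, 0.709, -0.701, 0.054]
wrist_force: [0.1, 0.7, -3.2]
width: 0.147
```

```bash
python3 ml.py
```

```text
t 9.5 p [ 542.1 -445.7   20. ] F [ 0.1  0.7 -3.2] w 0.147 tilt-fix deg [8.2  0.51] yaw x -89.4
-545 104 47.3
-530 104 47.5
-515 99 47.5
-500 102 47.5
-485 92 47.4
-470 0
```

Call:
send_rows(linear=[[-0.001,0.001,-0.003],[0,0,-0.002],[0,0,0]], twist=[[0,0.3,0],[0,0,0],[0,0,0]])

```text
t: 9.85
position: [542.7, -446.2, 20.0]
ee_rot: [0.05, 0.71, -0.701, 0.054]
wrist_force: [-1.2, 0.5, -2.1]
width: 0.137
```

```bash
python3 ml.py
```

```text
t 9.85 p [ 542.7 -446.2   20. ] F [-1.2  0.5 -2.1] w 0.137 tilt-fix deg [8.43 0.39] yaw x -89.29
-546 104 47.8
-531 106 47.2
-516 105 47.8
-501 103 47.5
-486 89 47.6
-471 0
```

Call:
send_rows(linear=[[-0.001,0.001,-0.004],[0,0,-0.003],[0,0,-0.002]], twist=[[0,0.3,0],[0,0,0],[0,0,0]])

```text
t: 10.2
position: [543.4, -448.4, 18.0]
ee_rot: [0.053, 0.71, -0.7, 0.056]
wrist_force: [-4.9, 9.3, 15.5]
width: 0.14
```

```bash
python3 ml.py
```

```text
t 10.2 p [ 543.4 -448.4   18. ] F [-4.9  9.3 15.5] w 0.14 tilt-fix deg [8.79 0.3 ] yaw x -89.15
-548 108 42.0
-533 108 42.4
-518 111 43.0
-503 105 43.4
-488 105 44.5
-473 0
```

Call:
send_rows(linear=[[0,0.0,0.004],[0,0,0],[0,0,0]], twist=[[-1.5,0,0],[0,0,0],[0,0,0]])

```text
t: 10.55
position: [543.3, -448.1, 21.2]
ee_rot: [0.062, 0.71, -0.699, 0.065]
wrist_force: [0.4, 0.3, -3.6]
width: 0.142
```

```bash
python3 ml.py
```

```text
t 10.55 p [ 543.3 -448.1   21.2] F [ 0.4  0.3 -3.6] w 0.142 tilt-fix deg [10.25  0.28] yaw x -89.14
-548 94 49.0
-533 87 49.5
-518 87 48.9
-503 89 48.9
-488 85 48.7
-473 0
```

Level, hanging ~1.5 mm above. Lower slightly and release.

Call:
send_rows(linear=[[0,0,-0.003],[0,0,0],[0,0,0]], twist=[[0,0,0],[0,0,0],[0,0,0]])

```text
t: 10.9
position: [544.3, -449.3, 19.7]
ee_rot: [0.062, 0.71, -0.699, 0.065]
wrist_force: [-1.2, 1.6, 1.0]
width: 0.146
```

Call:
send_rows(linear=[[0,0,0],[0,0,0],[0,0,0],[0,0,0]], twist=[[0,0,0],[0,0,0],[0,0,0],[0,0,0]], gripper=0.45, squeeze=40)

```text
t: 11.3
position: [545.0, -449.9, 19.1]
ee_rot: [0.062, 0.71, -0.699, 0.066]
wrist_force: [-0.7, -0.0, 0.3]
width: 0.448
```

```bash
python3 ml.py
```

```text
t 11.3 p [ 545.  -449.9   19.1] F [-0.7 -0.   0.3] w 0.448 tilt-fix deg [10.29  0.38] yaw x -89.14
-549 110 46.2
-534 111 46.6
-519 112 46.1
-504 102 46.3
-489 98 46.5
-474 0
```

Call:
send_rows(linear=[[0,0,0.04],[0,0,0.05],[-0.002,0.02,0.045],[-0.002,0.045,0.02],[-0.002,0.048,0],[-0.002,0.048,0],[0,0.048,0],[0,0.04,0]], twist=[[0,0,0],[0,0,0],[5,0.4,0],[5.2,0,-0.8],[0,0,0],[0,0,0],[0,0,0],[0,0,0]])

```text
t: 12.15
position: [534.3, -196.6, 178.0]
ee_rot: [0.002, -0.707, 0.708, 0.004]
wrist_force: [0.8, 0.1, -0.2]
width: 0.452
```

Call:
send_rows(linear=[[0,0.025,0],[0,0,0],[0,0,0]], twist=[[0,0,0],[0,0,0],[0,0,0]])

```text
t: 12.45
position: [534.3, -165.8, 179.2]
ee_rot: [-0.003, 0.709, -0.706, -0.003]
wrist_force: [-0.4, -0.3, 0.0]
width: 0.451
```

Run:
```python
from h import *
st();T=wpose(); im,d=robot.get_image('wrist'); cv2.imwrite('pics/w3.png',im[...,::-1]); np.savez('w3',T=T,im=im,d=d)
im,d=robot.get_image('scene'); cv2.imwrite('pics/s6.png',im[...,::-1])
```

```text
t 12.45 p [ 534.3 -165.8  179.2] F [-0.4 -0.3  0. ] w 0.451 tilt-fix deg [-0.52  0.05] yaw x -89.74
```

View pics/w3.png

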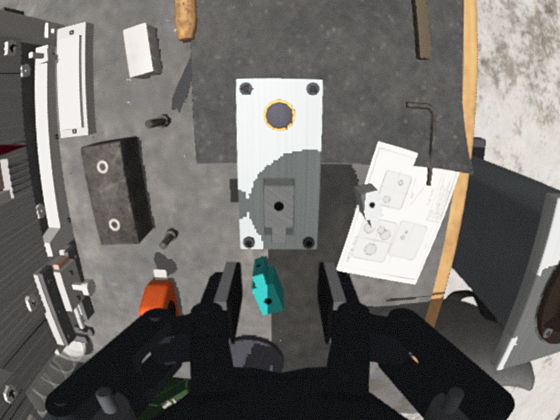

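View pics/s6.png

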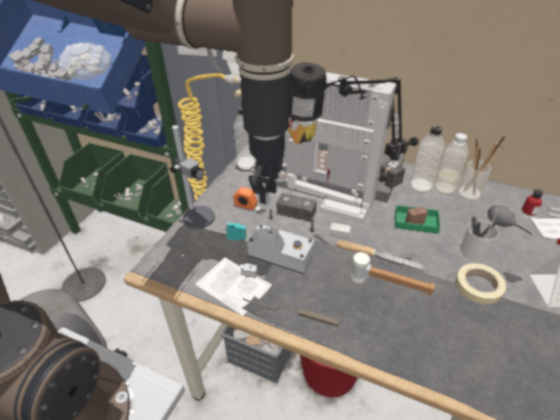

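Run:
```python
from h import *
a=np.load('w3.npz');T,im,d=a['T'],a['im'],a['d'];P=wpts(T,d);x,y,z=np.moveaxis(P,-1,0)
cv2.imwrite('pics/w3z.png',cv2.resize(im[160:310,220:400,::-1],None,fx=4,fy=4,interpolation=cv2.INTER_CUBIC))
m=(d>0)&(x>510)&(x<562)&(y>-200)&(y<-120)&(z>64)&(z<80)
print(m.sum(),cv2.minAreaRect(P[m][:,:2].astype(np.float32)),np.median(z[m]))
b=m&(y<-155);print('body',np.percentile(P[b],[1,50,99],axis=0).round(1))
b=m&(y>-146);print('tongue',np.percentile(P[b],[1,50,99],axis=0).round(1))
print('centre hole',wplane(T,[(279,206)],72))
m=(d>0)&(abs(x-535)<45)&(y>-280)&(y<-100)&(z>46)&(z<58);print('fix',cv2.minAreaRect(P[m][:,:2].astype(np.float32)))
```

```text
1507 ((536.2616577148438, -160.28610229492188), (50.54624557495117, 23.73164176940918), 89.67554473876953) 70.02298163933389
body [[ 524.6 -185.2   66. ]
 [ 536.6 -171.1   70. ]
 [ 548.  -155.4   71.6]]
tongue [[ 530.7 -145.8   68.5]
 [ 535.7 -140.5   70. ]
 [ 541.6 -135.3   71.4]]
centre hole [[ 535.8530803  -168.23883376   72.        ]]
fix ((536.5, -194.83078002929688), (150.6055450439453, 70.8112564086914), 89.98149871826172)
```

View pics/w3z.png

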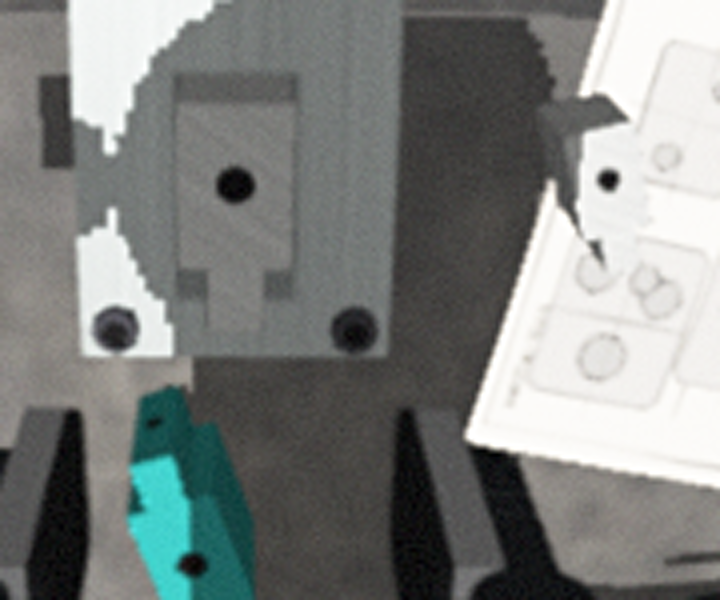

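Call:
send_rows(linear=[[0.001,-0.001,-0.04],[0,0,-0.04],[0,0,-0.018],[0,0,0]], twist=[[-0.5,0,-0.2],[0,0,0],[0,0,0],[0,0,0]])

```text
t: 12.95
position: [536.2, -172.2, 79.1]
ee_rot: [0.001, -0.705, 0.709, -0.002]
wrist_force: [0.1, -0.1, 0.6]
width: 0.449
```

```bash
python3 -c "
from h import *
st()"
```

```text
t 12.95 p [ 536.2 -172.2   79.1] F [ 0.1 -0.1  0.6] w 0.449 tilt-fix deg [0.05 0.25] yaw x -90.35
```

Call:
send_rows(linear=[[0,0.006,-0.012],[0,0.001,-0.008],[0,0,0]], twist=[[0.1,0.3,0.3],[0,0,0],[0,0,0]])

```text
t: 13.25
position: [537.2, -166.6, 59.0]
ee_rot: [0.0, -0.706, 0.708, 0.0]
wrist_force: [-1.0, -0.7, 1.1]
width: 0.452
```

```bash
python3 -c "
from h import *
st()"
```

```text
t 13.25 p [ 537.2 -166.6   59. ] F [-1.  -0.7  1.1] w 0.452 tilt-fix deg [-0.04  0.01] yaw x -90.16
```

Call:
send_rows(linear=[[-0.001,0,-0.004],[0,0,0],[0,0,0]], twist=[[0,0,0],[0,0,0],[0,0,0]])

```text
t: 13.55
position: [537.4, -166.6, 56.3]
ee_rot: [0.001, -0.706, 0.708, -0.001]
wrist_force: [-0.2, 0.1, -0.2]
width: 0.451
```

Run:
```python
from h import *
st()
im,d=robot.get_image('scene'); cv2.imwrite('pics/s7.png',cv2.resize(im[180:280,220:330,::-1],None,fx=6,fy=6,interpolation=cv2.INTER_CUBIC))
```

```text
t 13.55 p [ 537.4 -166.6   56.3] F [-0.2  0.1 -0.2] w 0.451 tilt-fix deg [-0.03  0.17] yaw x -90.13
```

View pics/s7.png

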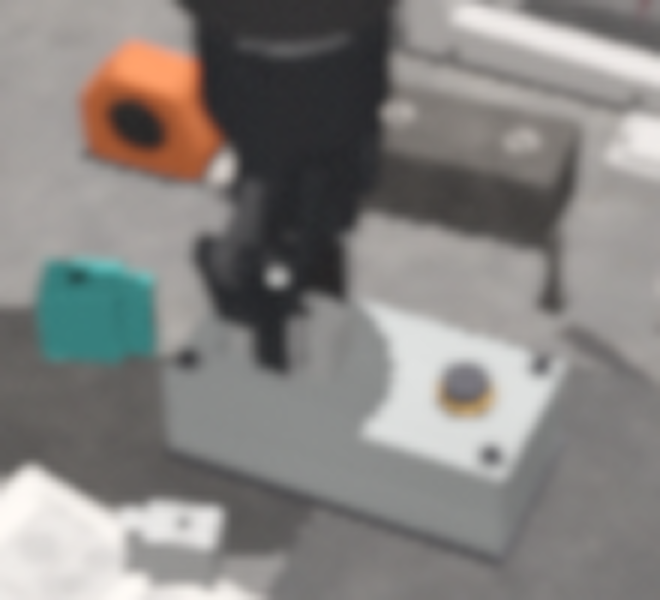

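Call:
send_rows(linear=[[-0.001,-0.0005,-0.003],[0,0,0]], twist=[[0,0.2,0],[0,0,0]])

```text
t: 13.8
position: [536.7, -167.0, 53.8]
ee_rot: [0.0, -0.706, 0.708, 0.0]
wrist_force: [0.9, -0.7, 0.6]
width: 0.451
```

Call:
send_rows(linear=[[0,0,0],[0,0,0],[0,0,0],[0,0,0]], twist=[[0,0,0],[0,0,0],[0,0,0],[0,0,0]], gripper=0, squeeze=60)

```text
t: 14.2
position: [536.6, -167.1, 53.9]
ee_rot: [0.0, -0.706, 0.708, -0.0]
wrist_force: [-0.9, 0.4, 0.4]
width: 0.264
```

```bash
python3 -c "
from h import *
st()"
```

```text
t 14.2 p [ 536.6 -167.1   53.9] F [-0.9  0.4  0.4] w 0.264 tilt-fix deg [-0.03  0.03] yaw x -90.12
```

Call:
send_rows(linear=[[0,0,0.01],[0,0,0.02],[0,0,0.03],[0,0,0.04],[0,0,0.015],[0,0,0],[0,0,0]], twist=[[0,0,0],[0,0,0],[0,0,0],[0,0,0],[0,0,0],[0,0,0],[0,0,0]])

```text
t: 14.9
position: [535.2, -167.0, 175.3]
ee_rot: [0.0, -0.706, 0.708, 0.0]
wrist_force: [0.9, -0.5, -1.2]
width: 0.266
```

Run:
```python
from h import *
st()
T=wpose(); im,d=robot.get_image('wrist'); cv2.imwrite('pics/w4.png',im[...,::-1])
im,d=robot.get_image('scene'); cv2.imwrite('pics/s8.png',cv2.resize(im[110:290,160:330,::-1],None,fx=3.3,fy=3.3,interpolation=cv2.INTER_CUBIC)); np.savez('s8',im=im,d=d)
```

```text
t 14.9 p [ 535.2 -167.   175.3] F [ 0.9 -0.5 -1.2] w 0.266 tilt-fix deg [-0.03 -0.02] yaw x -90.13
```

View pics/w4.png

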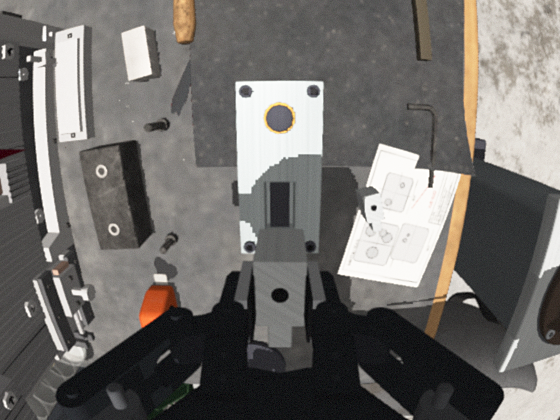

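View pics/s8.png

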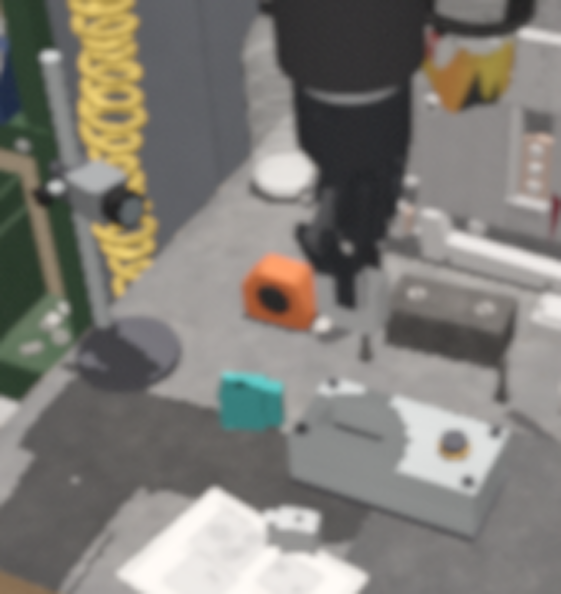

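Run:
```python
from h import *
im=np.load('scene0i.npy')
cv2.imwrite('pics/lz.png',cv2.resize(im[150:195,165:220,::-1],None,fx=14,fy=13,interpolation=cv2.INTER_CUBIC))
im=np.load('top0i.npy')
cv2.imwrite('pics/lzt.png',cv2.resize(np.clip(im[165:215,130:195,::-1].astype(float)*1.8,0,255).astype(np.uint8),None,fx=12,fy=12,interpolation=cv2.INTER_CUBIC))
```

```text
(no output)
```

View pics/lz.png

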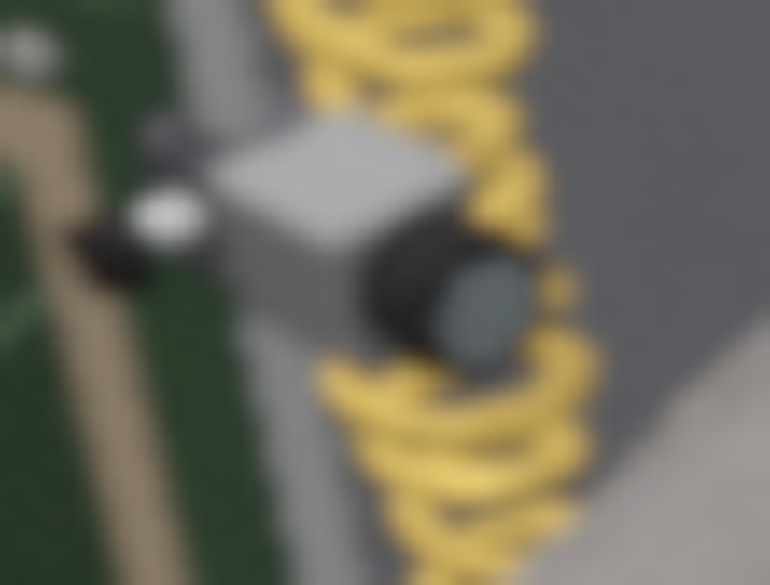

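View pics/lzt.png

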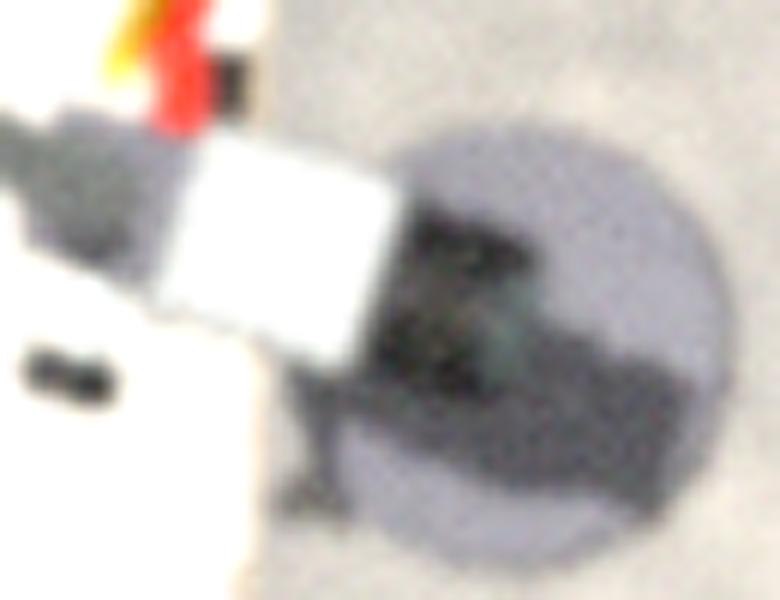

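```bash
cat >> h.py <<'E'
def line(n,u,v):
    K,R,t=cal(n); r=R.T@np.array([(u-K[0,2])/K[0,0],(v-K[1,2])/K[1,1],1.]); return -R.T@t, r/np.linalg.norm(r)
def tri(*ls):
    A=0;b=0
    for C,r in ls: M=np.eye(3)-np.outer(r,r);A=A+M;b=b+M@C
    X=np.linalg.solve(A,b); return X.round(1),[round(np.linalg.norm((np.eye(3)-np.outer(r,r))@(X-C)),1) for C,r in ls]
E
python3 - <<'E'
from h import *
print('lens',tri(line('scene',199.2,173.5),line('top',172.5,191.2)))
# box front top corners etc: box top in scene corners (14x13 zoom) back-left(205,180) top(345,110) right(470,180) front(330,245)
sc=[(165+(a+.5)/14-.5,150+(b+.5)/13-.5) for a,b in [(345,110),(470,180),(330,245),(207,180)]]
tp=[(130+(a+.5)/12-.5,165+(b+.5)/12-.5) for a,b in [(205,130),(402,190),(350,368),(155,303)]]
# match: top order back-far,front-far,front-near,back-near
X=[]
for s,t in zip(sc,tp):
    r=tri(line('scene',*s),line('top',*t));X.append(r[0]);print(r)
X=np.array(X);print(X.mean(0))
for i,j in((1,0),(2,3)): e=X[j]-X[i];print(np.degrees(np.arctan2(e[1],e[0])))
for i,j in((1,2),(0,3)): e=X[j]-X[i];print(np.degrees(np.arctan2(e[1],e[0]))-90)
# foot
from scipy.optimize import least_squares
th=[(735,330),(715,235),(655,165),(590,130),(520,118),(450,140),(700,455),(640,525),(570,570),(500,570),(430,555),(365,500)]
q=np.array([ray('top',130+(a+.5)/12-.5,165+(b+.5)/12-.5,10)[:2] for a,b in th]);f=least_squares(lambda p:np.hypot(q[:,0]-p[0],q[:,1]-p[1])-p[2],[573,67,45]);print('foot top',f.x.round(2),f.fun.round(1))
E
```

```text
lens (array([563.3,  35.8, 172.4]), [np.float64(0.5), np.float64(0.5)])
(array([593.7,  83.8, 187.3]), [np.float64(1.5), np.float64(1.5)])
(array([584.2,  51.3, 185.5]), [np.float64(1.5), np.float64(1.5)])
(array([553.7,  59.5, 187.7]), [np.float64(0.6), np.float64(0.6)])
(array([564.1,  92.4, 187. ]), [np.float64(0.3), np.float64(0.3)])
[573.925  71.75  186.875]
73.7059525434011
72.45776376361628
74.95172436771955
73.79927700352755
foot top [574.19  72.37  44.58] [-1.   0.4  0.5  0.7  0.9 -1.3 -1.5 -0.5  2.   0.7  0.7 -1.6]
```

Call:
send_rows(linear=[[-0.003,0.02,0],[-0.003,0.025,0],[-0.002,0.02,0],[0,0.006,0],[0,0,0],[0,0,0]], twist=[[0,0,-5],[0,0,-6],[0,0,-4.9],[0,0,0],[0,0,0],[0,0,0]])

```text
t: 15.6
position: [522.6, -94.9, 166.8]
ee_rot: [-0.006, -0.598, 0.801, 0.005]
wrist_force: [0.7, -0.2, -1.0]
width: 0.265
```

```bash
python3 -c "
from h import *
st()"
```

```text
t 15.6 p [522.6 -94.9 166.8] F [ 0.7 -0.2 -1. ] w 0.265 tilt-fix deg [-0.03 -0.87] yaw x -106.51
```

Call:
send_rows(linear=[[0.004,0.002,0.006],[0,0,0],[0,0,0],[0,0,0]], twist=[[0,-0.9,0.5],[0,0,0],[0,0,0],[0,0,0]])

```text
t: 16.0
position: [527.0, -94.7, 172.8]
ee_rot: [0.0, -0.602, 0.798, -0.0]
wrist_force: [-0.6, 0.3, -1.1]
width: 0.263
```

Run:
```python
from h import *
st()
for n in('scene','top'):
    im,d=robot.get_image(n); np.savez('f_'+n,im=im,d=d)
    u,v=(230,190) if n=='scene' else (195,205)
    cv2.imwrite(f'pics/f_{n}.png',cv2.resize(im[v-55:v+45,u-65:u+65,::-1],None,fx=6,fy=6,interpolation=cv2.INTER_CUBIC))
T=wpose();im,d=robot.get_image('wrist');cv2.imwrite('pics/f_w.png',im[...,::-1]);np.savez('f_w',T=T,im=im,d=d)
st()
```

```text
t 16.0 p [527.  -94.7 172.8] F [-0.6  0.3 -1.1] w 0.263 tilt-fix deg [0.   0.07] yaw x -105.94
t 16.15 p [526.9 -94.5 172.7] F [-0.5  0.1 -1.3] w 0.268 tilt-fix deg [0.   0.04] yaw x -105.94
```

View pics/f_scene.png

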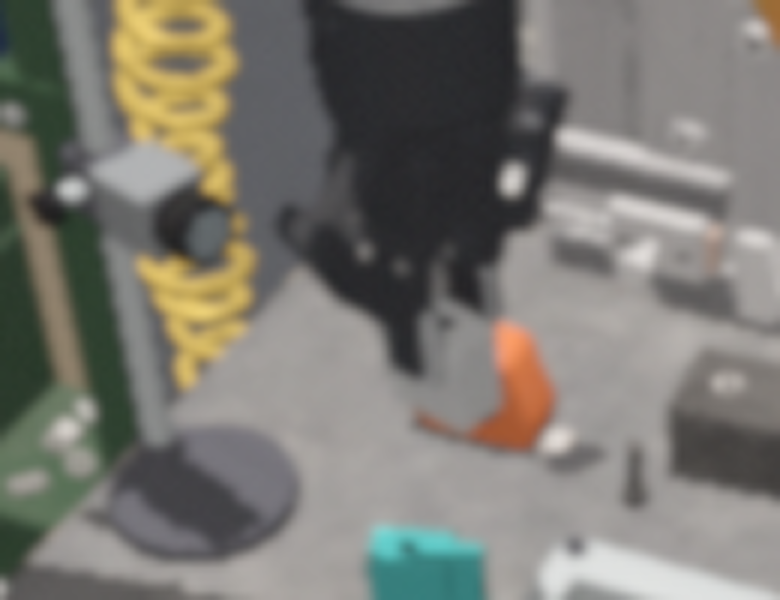

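View pics/f_top.png

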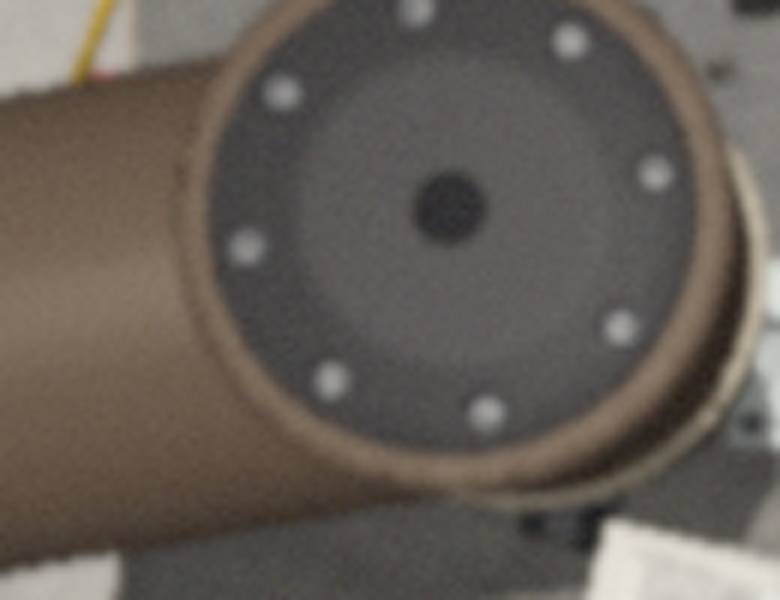

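View pics/f_w.png

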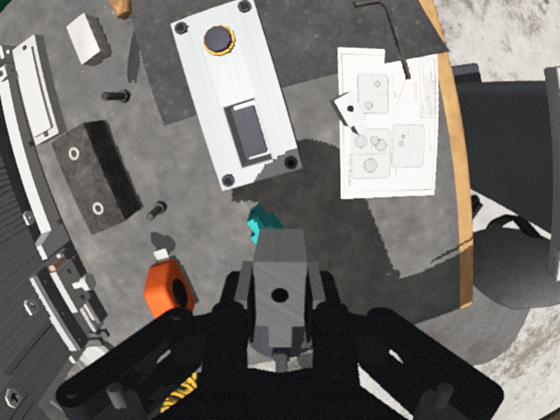

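Run:
```python
from h import *
a=np.load('f_w.npz');im=a['im'];T=a['T'];d=a['d']
cv2.imwrite('pics/fwz.png',cv2.resize(np.clip(im[220:380,220:340,::-1].astype(float)*1.5,0,255).astype(np.uint8),None,fx=6,fy=3.7*1,interpolation=cv2.INTER_CUBIC))
P=wpts(T,d)
for v in range(300,372,6): print(v,[tuple(P[v,u].round(0).astype(int)) if d[v,u]>0 else None for u in (262,281,300)])
s=np.load('f_scene.npz');im=s['im'];d=s['d'];P=pts('scene',d)
cv2.imwrite('pics/fsz.png',cv2.resize(im[175:215,220:265,::-1],None,fx=16,fy=14,interpolation=cv2.INTER_CUBIC))
for v in range(184,210,3): print(v,[tuple(P[v,u].round(0).astype(int)) for u in range(228,252,3)])
```

```text
300 [(np.int64(536), np.int64(-95), np.int64(189)), (np.int64(528), np.int64(-92), np.int64(188)), (np.int64(519), np.int64(-90), np.int64(189))]
306 [(np.int64(537), np.int64(-91), np.int64(188)), (np.int64(529), np.int64(-89), np.int64(190)), (np.int64(520), np.int64(-86), np.int64(189))]
312 [(np.int64(538), np.int64(-88), np.int64(189)), (np.int64(530), np.int64(-85), np.int64(188)), (np.int64(521), np.int64(-83), np.int64(189))]
318 [(np.int64(539), np.int64(-84), np.int64(189)), (np.int64(531), np.int64(-82), np.int64(188)), (np.int64(522), np.int64(-79), np.int64(188))]
324 [(np.int64(541), np.int64(-81), np.int64(189)), (np.int64(532), np.int64(-78), np.int64(189)), (np.int64(523), np.int64(-76), np.int64(189))]
330 [(np.int64(595), np.int64(63), np.int64(9)), (np.int64(533), np.int64(-75), np.int64(189)), (np.int64(551), np.int64(76), np.int64(8))]
336 [(np.int64(598), np.int64(73), np.int64(8)), (np.int64(534), np.int64(-72), np.int64(190)), (np.int64(553), np.int64(85), np.int64(9))]
342 [(np.int64(601), np.int64(83), np.int64(7)), None, (np.int64(556), np.int64(95), np.in
[... 3280 characters left out ...]
(25), np.int64(-2)), (np.int64(661), np.int64(16), np.int64(0)), (np.int64(665), np.int64(8), np.int64(0)), (np.int64(663), np.int64(-3), np.int64(5)), (np.int64(514), np.int64(-105), np.int64(155)), (np.int64(519), np.int64(-110), np.int64(153)), (np.int64(663), np.int64(-33), np.int64(15)), (np.int64(663), np.int64(-43), np.int64(19))]
208 [(np.int64(646), np.int64(18), np.int64(-1)), (np.int64(647), np.int64(8), np.int64(2)), (np.int64(654), np.int64(2), np.int64(-1)), (np.int64(655), np.int64(-7), np.int64(1)), (np.int64(660), np.int64(-14), np.int64(0)), (np.int64(663), np.int64(-22), np.int64(0)), (np.int64(661), np.int64(-34), np.int64(6)), (np.int64(663), np.int64(-42), np.int64(7))]
```

View pics/fwz.png

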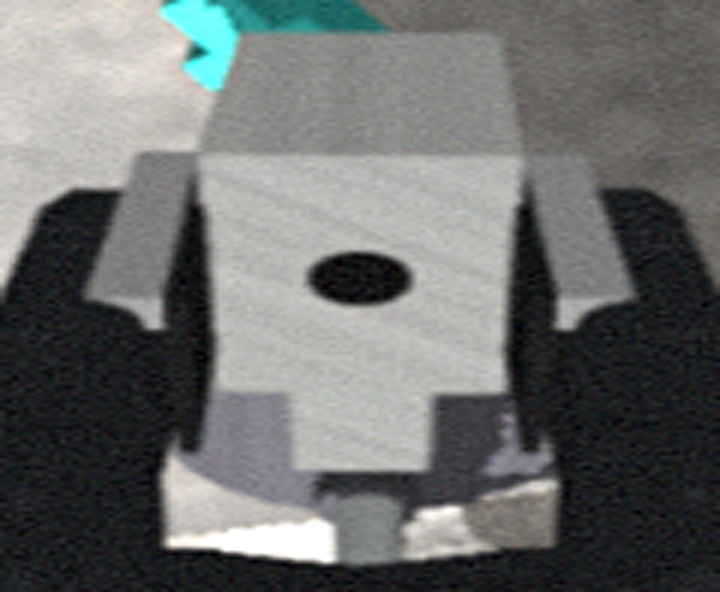

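View pics/fsz.png

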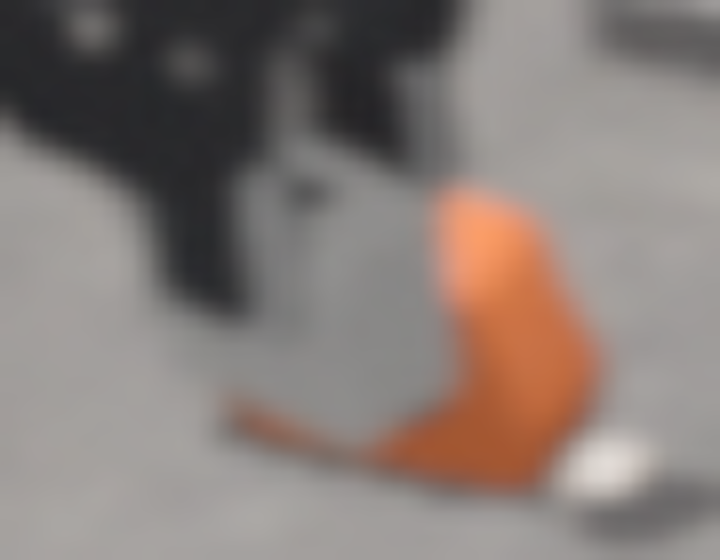

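Run:
```python
from h import *
a=np.load('w3.npz');P=wpts(a['T'],a['d']);x,y,z=np.moveaxis(P,-1,0);ok=a['d']>0
m=ok&(abs(x-536)<30)&(y>-265)&(y<-190)&(z>40)&(z<58);print('w3 block top',np.median(z[m]))
m=ok&(x>460)&(x<490)&(y>-240)&(y<-100)&(abs(z)<12);print('bench',np.median(z[m]))
a=np.load('f_w.npz');T,im,d=a['T'],a['im'],a['d'];P=wpts(T,d);x,y,z=np.moveaxis(P,-1,0);ok=d>0
m=ok&(abs(z-189)<4)&(abs(x-530)<30)&(y>-130)&(y<-50);r=cv2.minAreaRect(P[m][:,:2].astype(np.float32));print('insert',r,np.median(z[m]))
ux=np.array([np.cos(np.radians(74)),np.sin(np.radians(74))]);s=P[m][:,:2]@ux;l=P[m][:,:2]@np.array([-ux[1],ux[0]])
print('along',np.percentile(s,[0.5,99.5]),'lat',np.percentile(l,[1,99]),'tongue lat',np.percentile(l[s>s.max()-11],[2,50,98]))
print('expected face along',np.array([526.9,-94.5])@ux+32.2)
m=ok&(np.hypot(x-581,y-97)<20)&(z>13)&(z<80);q=P[m];print('post',m.sum(),np.percentile(q[:,:2]@ux,[2,10,50]),np.percentile(q[:,:2]@[-ux[1],ux[0]],[2,50,98]))
m=ok&(np.hypot(x-574,y-72)<60)&(z>4)&(z<13);h=cv2.convexHull(P[m][:,:2].astype(np.float32))[:,0];print('foot',m.sum(),P[m].min(0),P[m].max(0))
for n,c in dict(est=(563.1,34.8),tri=(563.3,35.8),foot=(574.2,72.4),post=(581.3,98.3),box=(573.9,71.75)).items(): print(n,np.array(c)@ux,np.array(c)@[-ux[1],ux[0]])
s8=np.load('f_scene.npz');Q=pts('scene',s8['d']);x,y,z=np.moveaxis(Q,-1,0)
m=(s8['d']>0)&(np.hypot(x-530,y+85)<45)&(z>186)&(z<193)&(s8['im'].min(-1)>105);print('scene insert top',m.sum(),np.median(z[m]),np.percentile(Q[m][:,:2]@ux,[2,98]),np.percentile(Q[m][:,:2]@[-ux[1],ux[0]],[2,98]))
```

```text
w3 block top 50.21093749687748
bench -1.4690091441550805
insert ((523.9189453125, -90.24164581298828), (44.86653137207031, 52.29906463623047), 11.07802677154541) 188.82610661200192
along [36.64235411 85.72878438] lat [-556.2893572 -510.796755 ] tongue lat [-539.10641907 -533.13760723 -527.66507845]
expected face along 86.59409251380572
post 356 [246.3166355  247.69445819 251.35658351] [-541.14952794 -532.08707348 -522.8672905 ]
foot 951 [542.94428752  52.58508219   5.98930403] [617.7095129  118.42127126  12.92928692]
est 188.66330207920572 -531.6942810004358
tri 189.67969124630744 -531.6108959838065
foot 227.86631649605522 -532.000321246632
post 254.72001964715835 -531.6862717721338
box 227.1588051869502 -531.8911070191315
scene insert top 73 190.25300049369596 [35.87544947 62.59287666] [-553.42430656 -516.98878066]
```

Call:
send_rows(linear=[[-0.001,0.002,0.001],[0,0,0],[0,0,0],[0,0,0]], twist=[[0,0,0],[0,0,0],[0,0,0],[0,0,0]])

```text
t: 16.55
position: [525.7, -92.3, 173.7]
ee_rot: [0.0, -0.602, 0.798, -0.0]
wrist_force: [0.4, -0.6, -0.5]
width: 0.262
```

```bash
python3 -c "
from h import *
st()"
```

```text
t 16.55 p [525.7 -92.3 173.7] F [ 0.4 -0.6 -0.5] w 0.262 tilt-fix deg [0.   0.04] yaw x -105.93
```

Call:
send_rows(linear=[[0,0,0],[0,0,0],[0,0,0],[0,0,0]], twist=[[0,0,0],[0,0,0],[0,0,0],[0,0,0]])

```text
t: 16.95
position: [525.7, -92.3, 173.7]
ee_rot: [0.0, -0.602, 0.798, -0.0]
wrist_force: [-0.3, -0.9, -1.2]
width: 0.27
```

Run:
```python
from h import *
st();T=wpose();im,d=robot.get_image('wrist');P=wpts(T,d);x,y,z=np.moveaxis(P,-1,0);ok=d>0
ux=np.array([np.cos(np.radians(74)),np.sin(np.radians(74))]);w=np.array([-ux[1],ux[0]])
A=P[...,:2]@ux;L=P[...,:2]@w
m=ok&(abs(z-189.5)<3)&(abs(L+532)<14)&(A>60)&(A<100);tg=m&(A>78)
print('face along',np.percentile(A[m],99.5),'tongue lat',np.percentile(L[tg],[2,50,98]),'z',np.median(z[m]))
e=[(A[m&(A>a)&(A<a+4)].mean(),L[m&(A>a)&(A<a+4)].mean()) for a in (76,80,84)];print(np.round(e,2))
im,d=robot.get_image('scene');cv2.imwrite('pics/end.png',im[...,::-1])
st()
```

```text
t 16.95 p [525.7 -92.3 173.7] F [-0.3 -0.9 -1.2] w 0.27 tilt-fix deg [0.   0.03] yaw x -105.93
face along 88.12087240971277 tongue lat [-537.29402515 -531.33277861 -525.83977889] z 189.7743039320914
[[  77.91 -531.63]
 [  81.99 -531.6 ]
 [  85.96 -531.46]]
t 17.05 p [525.8 -92.3 173.7] F [-0.5 -0.2 -1.1] w 0.268 tilt-fix deg [0.   0.04] yaw x -105.93
```

View pics/end.png

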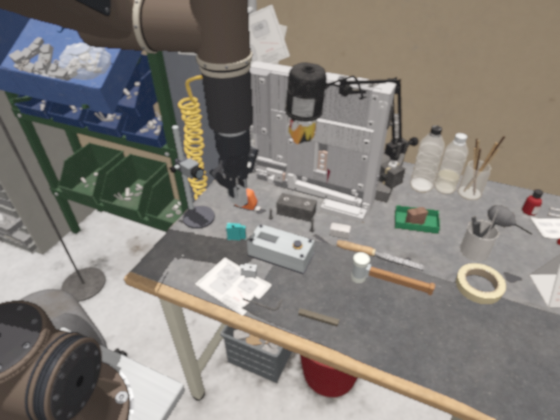

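```bash
python3 -c "
from h import *
print(robot.close_job()); st()"
```

```text
the job is handed in; nothing more can be done
None
the job is handed in; nothing more can be done
```

The job is done and handed in at about 17 s of the 46 s allowed, with the insert held still in front of the camera lens.

- **Pin and mallet:** I gripped the mallet by its handle and pressed the pin down until about 25 N showed it had bottomed. The pin top then measured 63.7 mm (64 expected) and the insert top 71.8 mm (72 expected). The handle slipped about 4–7° in the grip during the push. I levelled it again, and the mallet now stands level on its head about where it started.
- **Insert:** I picked out the aluminium one from the pocket. The turquoise one and the smaller one on the paper were left alone. It is held upright, with tool tilt under 0.1°.
- **Position at the lens:** the tongue face is about 99.5 mm from the lens. It is within about 0.5 mm sideways and about 1 mm in height, and points along the lens axis to about 0.5°.
- **Where readings disagreed:**
  - My estimates of the lens position spread by about 3 mm along its axis, from the foot, post, box and lens disc. I used a middle value.
  - The lens height came out between 170.5 and 172.4 mm.
  - The wrist camera reads about 1.6 mm low, and I allowed for that.
- **Other things on the bench:** nothing else appears moved in the last scene picture; I checked this by eye only.

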